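# Press a medal home on the bench press

### The arm

A 6-joint arm with a two-finger parallel gripper is mounted at the origin on the work surface. World frame = base frame: x ahead of the robot, y to its left, z up, the work surface at z = 0. Lengths are in m, angles in rad, forces in N, time in s.
With the tool pointing down it reaches from about 0.25 to 0.85 m from the base axis. Payload 12.5 kg.
Tool frame: the origin (TCP) lies at the very end of the fingers, on their centre line; the grasp point (between the pads) lies 19 mm behind it; y points along the fingers, z is the direction in which the jaws open and shut, and the axes are right-handed (so a half turn about y gives the same grasp; the last joint's range is limited). The gripper opens to 93 mm and grips with 3 to 60 N. Pads are 15 mm wide; open, the fingers measure 128 mm over their backs; the gripper's body (75 mm by 188 mm) begins 65 mm behind the grasp point.
Start: joints at [1.206, 0.351, 1.652, -0, 1.139, -0.085], TCP at [0.152, 0.529, 0.219] pointing down, gripper open.
Joint ranges: [-2.75, 2.75], [-0.79, 2.1], [0.01, 2.65], [-1.57, 4.71], [0.07, 3.14], [-2.87, 2.87]. Speed limits (rad/s): [2.22, 2.22, 2.79, 3.14, 3.14, 3.14].

### API

Orientations are given as a unit quaternion [x, y, z, w].
In Python, from bench import read_state, capture, close_job gives the robot as it stands.
- The arm moves only by the tool servo_tool, never from a script. Its argument "deltas" is a list of rows, each a list of 3 entries, a list of its own where there are three numbers: the shift along the tool's x, y, z in m, then the turn, a rotation vector about the tool's x, y, z in degrees, then the gripper command: -1 is shut, 1 is fully open, values between are in proportion. A call has 1 to 12 rows; each row shifts and turns the pose as measured when the row begins, along the tool's axes as they then stand; what a row does not reach is not made up. A row lasts 1/12 s, in which the tool goes at most 41.7 mm and 7.16 degrees, less where a joint would pass 70% of its speed; a pose out of reach is approached as far as the arm can. A call with a gripper value outside its range is refused whole. The fingers move at their own pace and stop on an object; "newtons" is the grip in N (left out, the last holds). Time passes only in rows, so rows that do not move let the fingers close. It gives the time, the measured TCP pose, the force and the opening at its end, in the units of the state.
- read_state(): the state, without advancing time (a new reading comes with each control period).
- capture(name): name is "scene" or "side" or "wrist"; returns a dict with "image" (400x640x3 uint8, red, green, blue), "mtx" (3x3 intrinsics, pixels), "k1" (the pictures are not rectified: a ray, as slopes to the right and down, at radius r is drawn at 1 + k1 r^2 times it, then the intrinsics apply), "R" (3x3) and "t" (3): a world point X has camera coordinates R X + t; the wrist camera has in their place "mount" (4x4, takes a point from camera to tool coordinates, whose origin is the TCP and whose axes are the tool frame's). Camera axes: x right, y down, z forward; pixel columns grow to the right and rows downward; lengths in m; the calibration is good to about 2 mm. A picture is of the moment at which its call begins: read the wrist's pose just before it. There is no depth.
- close_job(): hands the job in, once; it reports no verdict.
The state is a dict: "t": time; "joint_pos": joint angles; "joint_vel": joint speeds; "joint_efforts": joint torques, N m; "position": TCP position; "eef_rot": TCP orientation; "ft_force": force on the tool from outside, world axes, zero at the start; "moment": the same for the moment, N m; "finger_gap": finger opening in m.
Only numpy, scipy, OpenCV 4.12 (cv2) and the standard library are available. Lean on these libraries where they do the work, as an engineer would, in place of code of your own. Each camera call takes 0.05 s, during which the arm holds its last target.

### The job

Flip the yellow-knobbed switch on top of the press over to on (leaning away from the lever), so that its load gauge is live. Then pull the red lever handle down until you feel the brass medal bottom in its steel frame, and keep it pressed home for about a second without forcing it. Ease the lever back up slowly until it is fully home, never letting it snap up, then flip the switch back to off and leave the other tools on the bench where they are.

Things in the scene. Friction and masses are not known exactly. Their poses are not given: they have to be found in the camera images.
- press: Blue bench press, fixed; place and yaw vary. Origin on the bench under the lever pivot; x to its back (away from the robot at yaw 0), y to the lever's side, z up. Its frame, mm: base 200 x 130 x 25 centred at x 10; head x -30 to 100, y -28 to 28, z 110 to 200; lever pivot (axis y) at x 0, z 170; load gauge box on the head x 18 to 98, z up to 222; switch hinge (axis x) at x 58, y 0, z 225.
- ram: Steel ram, round dark foot 48 mm across; origin at the centre of its lower face, 88 mm above the bench at rest, over the medal. It goes down 40 mm per rad of lever, so it presses with 3.75 times the extra force at the handle (square to the lever). It meets the medal after 15 to 27 mm, different each time; over 170 N spoils the medal.
- lever (a joint): Lever angle, rad: 0 fully home (raised, 0.6 rad above level, pointing to the press's -x), growing as it is pulled down, 1.15 at most. A spring returns it: about 4 N at the handle when home, 6 N when well down. Let go when down, it snaps up much faster than the 1.3 rad/s allowed.
- grip (a point): Middle of the red lever handle, a freely turning sleeve 90 mm long, 27 mm thick, along the press's y, 150 mm from the pivot: at lever angle a it is at x -150 cos(0.6-a), y 107, z 170 + 150 sin(0.6-a) mm in the press's frame. A 14 mm thick lever arm joins its inner end (y 50 mm).
- seat (a joint): How far the medal is pressed into its frame, m: 0 at the start (8 mm proud), 0.008 flush, at a hard stop. It slides against a steady drag of about 30 N at the ram. Medal: brass disc 60 mm across, 10 mm thick, in a 90 mm square steel frame under the ram, packed up to a different, unmeasured height each time.
- switch (a joint): Angle of the load gauge's isolator switch, rad: 0 off (stalk leans to the press's +y, the lever side), 1.2 on (stalk leans as far to the press's -y). It has no spring: past upright (0.6) it falls over to the other side by its own weight and rests there.
- switch_knob (a point): Centre of the yellow ball, 30 mm across, on the end of the switch's 10 mm thick stalk, 80 mm from the switch hinge. It swings in the press's y-z plane.
- hammer: Bystander: hammer with wooden handle, 200 mm, lying on the bench.
- bench_block: Bystander: steel bench block 90 x 90 x 28 mm.
- wax_tube: Bystander: upright green wax cylinder 44 mm across, 110 mm tall.

How it is judged:
On the way, in this order (a step that is already met when the one before it is completed fails the run):
1. the switch is flipped on while the lever is home (value of joint switch above 1.08 rad and value of joint lever below 0.12 rad), for 0.2 s.
2. the medal is pressed home and the lever kept down on it (value of joint seat above 0.0072 m and contact force between ram and anything else above 10 N), for 0.5 s.
3. the lever is back home, switch still on (value of joint lever below 0.07 rad and value of joint switch above 1.08 rad), for 0.2 s.
4. the switch is flipped back off (value of joint switch below 0.12 rad), for 0.2 s.
At the end, for the whole second after the job is handed in: The medal is pressed in to within 0.8 mm of flush, the lever is home within 0.07 rad, the switch is off within 0.12 rad, and the hammer, bench block and wax tube are within 20 mm of where they were, the tube upright (value of joint seat above 0.0072 m and value of joint lever below 0.07 rad and value of joint switch below 0.12 rad and distance of each of hammer, bench_block, wax_tube from where it was at the start of the episode below 0.02 m and angle between wax_tube's own z axis and vertical below 0.2 rad); the robot touches nothing.
It fails at once if the lever springs back faster than 1.3 rad/s (velocity of joint lever below -1.3 rad/s).
It fails at once if the ram presses with more than 170 N (contact force between ram and anything else above 170 N).
It fails at once if a bystander is pushed more than 20 mm (distance of any of hammer, bench_block, wax_tube from where it was at the start of the episode above 0.02 m).
It also fails if it takes over 72 s, if anything falls off the work surface, if the arm or the gripper's body presses on something with over 40 N, if the wrist force passes 120 N, or if a joint passes its speed limit or range.

## Working session

There is one attempt and no reset: what is moved stays moved. The work goes in short steps, Python scripts to look and compute and a tool call to move; the robot and the scene stay as the last step left them, time stands still between calls to the robot, and variables do not carry over. Pictures are saved under pics/ and viewed, and the job is handed in when it is done.

Besides the shell and the picture viewer there is one more tool, called after "Emit:" as a command line: name --argument value ..., lists and objects as JSON in quotes. servo_tool: Moves the arm, as the interface text tells. Its arguments: {"type":"object","properties":{"deltas":{"type":"array"},"newtons":{"type":"number"}},"required":["deltas"]}

```bash
ls; mkdir -p pics
python3 - <<'E'
from bench import *
import cv2,numpy as np
s=read_state(); print(s)
for n in("scene","side"):
    c=capture(n); cv2.imwrite(f"pics/{n}0.png",c["image"][:,:,::-1]); np.savez(f"{n}0.npz",**c)
    print(n,c["mtx"],c["k1"],c["R"],c["t"])
E
```

```text
pics
{'t': 0.0, 'joint_pos': array([ 1.20637502e+00,  3.51214653e-01,  1.65240682e+00,  4.19324387e-06,
        1.13913546e+00, -8.45887665e-02]), 'joint_vel': array([-1.57022786e-03,  5.40423890e-04,  8.22349754e-05, -1.27975241e-03,
       -1.77079163e-03,  4.19805967e-04]), 'joint_efforts': array([ 1.58954990e-04, -4.97326255e+01, -2.85252142e+01,  6.98920316e-02,
        2.57790863e-02, -1.03236418e-04]), 'position': array([0.1517519 , 0.52829084, 0.21811983]), 'eef_rot': array([ 0.7005975, -0.0987068,  0.0985209, -0.6997955]), 'ft_force': array([ 0.39008189, -0.38581169, -0.22231269]), 'moment': array([ 0.02087903, -0.01649731, -0.0455414 ]), 'finger_gap': 0.09316979352055944}
scene [[424.7580515    0.         313.93220471]
 [  0.         424.7580515  200.8226233 ]
 [  0.           0.           1.        ]] -0.06080748712266054 [[-0.4370938   0.89928097  0.01558026]
 [ 0.69094764  0.34682276 -0.63427544]
 [-0.57579542 -0.26647272 -0.77295014]] [ 0.22374066 -0.29196468  1.85131749]
side [[515.83939451   0.         318.66679503]
 [  0.         515.83939451 203.83553955]
 [  0.           0.           1.        ]] -0.09355596897998275 [[-0.98084605 -0.19416459 -0.01552868]
 [-0.09803878  0.56099527 -0.82199313]
 [ 0.16831348 -0.8047263  -0.56928566]] [0.59671102 0.21165897 1.44684536]
```

View pics/scene0.png

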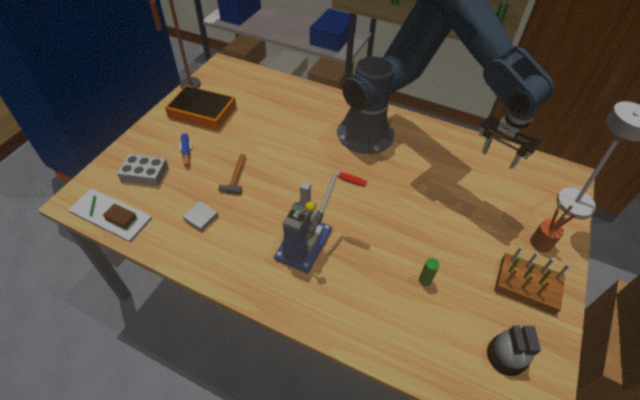

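View pics/side0.png

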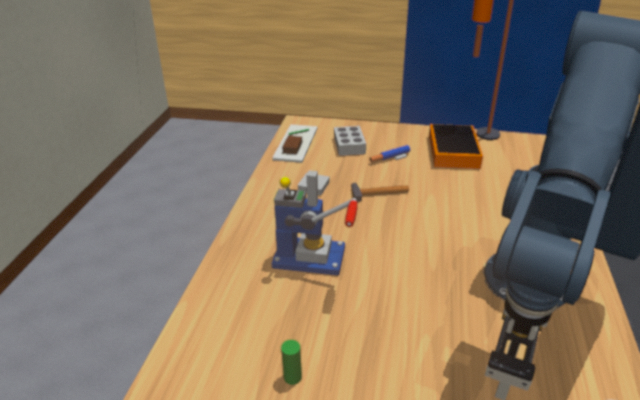

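The scene view shows the press near (300,240), with the yellow knob at (311,206), red handle at (352,179), wax tube at (429,271), hammer at (234,175) and block at (201,215). In the side view the knob is at (285,182) and the handle at (351,212). Next I'll triangulate these.

```bash
cat > h.py <<'E'
import numpy as np,cv2
def und(c,uv):
    uv=np.atleast_2d(np.asarray(uv,float)); K=c["mtx"]
    d=np.array([float(c["k1"]),0,0,0,0])
    return cv2.undistortPoints(uv.reshape(-1,1,2),K,d).reshape(-1,2)
def ray(c,uv):
    p=und(c,uv)[0]; R=c["R"];t=c["t"]
    d=R.T@np.array([p[0],p[1],1]); return -R.T@t, d/np.linalg.norm(d)
def plane(c,uv,z):
    o,d=ray(c,uv); return o+d*(z-o[2])/d[2]
def tri(c1,u1,c2,u2):
    o1,d1=ray(c1,u1);o2,d2=ray(c2,u2)
    s=np.linalg.lstsq(np.c_[d1,-d2],o2-o1,rcond=None)[0]
    a=o1+s[0]*d1;b=o2+s[1]*d2
    return (a+b)/2,np.linalg.norm(a-b)
def proj(c,X):
    X=np.atleast_2d(X); rv=cv2.Rodrigues(np.array(c["R"]))[0]
    return cv2.projectPoints(X,rv,np.array(c["t"],float),c["mtx"],np.array([float(c["k1"]),0,0,0,0]))[0].reshape(-1,2)
def blobs(img,lo,hi,amin=15):
    h=cv2.cvtColor(img,cv2.COLOR_RGB2HSV); m=cv2.inRange(h,lo,hi)
    n,l,s,c=cv2.connectedComponentsWithStats(m)
    return m,l,[(i,s[i,4],s[i,:4],c[i]) for i in range(1,n) if s[i,4]>=amin]
E
python3 - <<'E'
from h import *
C={}
for n in("scene","side"):
    C[n]=dict(np.load(f"{n}0.npz")); im=C[n]["image"]
    for nm,lo,hi in(("yel",(24,180,120),(34,255,255)),("red",(0,200,110),(4,255,255)),("red2",(174,180,110),(180,255,255)),("blue",(108,130,50),(125,255,255)),("green",(50,120,30),(75,255,255))):
        for b in blobs(im,lo,hi)[2]: print(n,nm,b[1],b[2],b[3].round(1))
    x0,y0=(250,140) if n=="scene" else (240,150)
    cr=im[y0:y0+140,x0:x0+150]
    cv2.imwrite(f"pics/{n}0c.png",cv2.resize(cr,None,fx=4,fy=4,interpolation=cv2.INTER_CUBIC)[:,:,::-1])
E
```

```text
scene yel 56 [306 202   9   8] [309.8 205.4]
scene red 90 [340 174  25  10] [353.  178.8]
scene blue 613 [218   0  42  24] [235.1   9.4]
scene blue 1000 [311  10  38  40] [330.   28.1]
scene blue 18 [ 0 35  9  9] [ 4.2 39.4]
scene blue 17 [ 7 46  6  7] [ 9.2 49. ]
scene blue 1995 [  0  52  72 108] [ 33.4 113.5]
scene blue 90 [182 134   6  20] [184.6 143.7]
scene blue 17 [ 43 158   8   5] [ 47.  159.5]
scene green 23 [497   3   5  12] [499.2   8.5]
scene green 28 [501   5   7  16] [503.7  12.8]
scene green 112 [426 259  13  11] [432.  263.8]
side yel 65 [281 177   9   9] [284.8 181. ]
side red 137 [346 202  10  20] [351.2 211.7]
side blue 7827 [403   0 105 128] [446.   66.5]
side blue 4180 [493   0  86 133] [532.6  65.1]
side blue 101 [577   0  17  12] [584.8   5.3]
side blue 44 [593   0   7  13] [595.9   5.2]
side blue 21 [557  73   9   5] [561.   75.2]
side blue 100 [383 147  26   9] [395.9 151.1]
side blue 31 [313 201   8   9] [317.4 206.4]
side blue 264 [309 243  34  26] [331.1 256.9]
side green 222 [282 340  18  16] [290.3 347.8]
side green 43 [287 368   7  15] [290.  375.4]
```

```bash
ls pics
```

```text
scene0.png
scene0c.png
side0.png
side0c.png
```

View pics/scene0c.png

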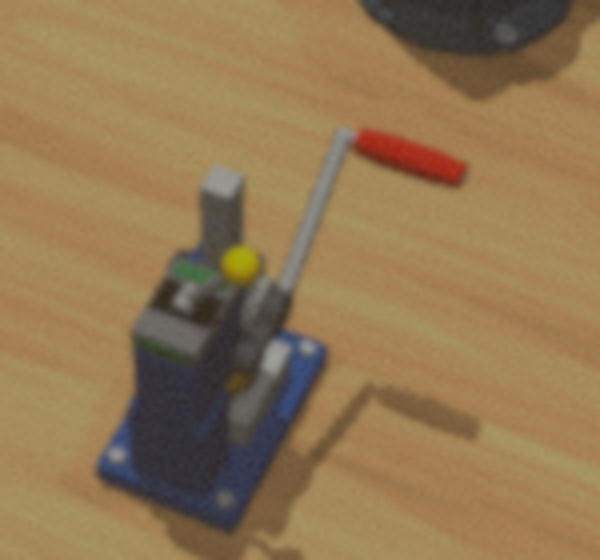

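View pics/side0c.png

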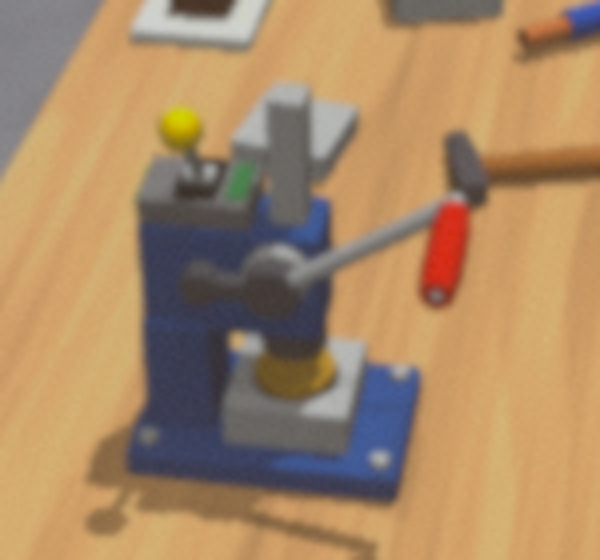

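```bash
cat > fit.py <<'E'
from h import *
from scipy.optimize import least_squares
C={n:dict(np.load(f"{n}0.npz")) for n in("scene","side")}
S,D=C["scene"],C["side"]
k,e=tri(S,(309.8,205.4),D,(284.8,181.0)); print("knob",k,e)
g,e=tri(S,(353.0,178.9),D,(351.3,211.8)); print("grip",g,e)
a=0.6
kp=[58/1e3,80e-3*np.sin(.6),(225+80*np.cos(.6))/1e3]
P={"knob":kp,"grip":[-.15*np.cos(a),.107,.17+.15*np.sin(a)],
 "c1":[-.09,.065,.025],"c2":[.11,.065,0],"c3":[.11,-.065,0.012]}
obs=[(S,"knob",(309.8,205.4)),(D,"knob",(284.8,181)),(S,"grip",(353,178.9)),(D,"grip",(351.3,211.8)),
 (S,"c1",(250+327/4,140+348/4)),(S,"c2",(250+233/4,140+530/4)),
 (D,"c1",(240+397/4,150+488/4)),(D,"c2",(240+130/4,150+474/4))]
def T(p,X):
    c,s=np.cos(p[2]),np.sin(p[2]); return np.array([p[0]+c*X[0]-s*X[1],p[1]+s*X[0]+c*X[1],X[2]])
def f(p): return np.concatenate([proj(c,T(p,P[n]))[0]-u for c,n,u in obs])
r=least_squares(f,[g[0]+.15,g[1],0.],loss="soft_l1")
if __name__=="__main__":
    print(r.x,np.degrees(r.x[2])); print(f(r.x).reshape(-1,2).round(1))
    print("knob",T(r.x,P["knob"]),"grip",T(r.x,P["grip"]))
    print("wax",plane(S,(430,262),.11),tri(S,(430,272),D,(291,362)))
    print("block",plane(S,(201,213),.028),"hammer",plane(S,(231,189),.02),plane(S,(241,157),.01))
E
python3 fit.py
```

```text
knob [0.68027387 0.06391017 0.29335133] 0.002199395803432308
grip [0.49715943 0.12455972 0.25862163] 0.0010227985231289446
[0.62173092 0.01784399 0.0117671 ] 0.6742049449373275
[[ 0.2  0.6]
 [ 0.7  0.4]
 [-0.4  0.5]
 [ 0.1  1.2]
 [ 0.7 -1.5]
 [-0.4  1.3]
 [ 0.5 -2.8]
 [-0.6 -0.5]]
knob [0.67919538 0.06369474 0.29102685] grip [0.4966801  0.12337985 0.25469637]
wax [0.58152316 0.43411625 0.11      ] (array([0.58256315, 0.44653986, 0.05914097]), np.float64(0.00011369797371778944))
block [ 0.69501616 -0.36483596  0.028     ] hammer [ 0.54420145 -0.33543502  0.02      ] [ 0.37273015 -0.3999993   0.01      ]
```

```bash
cat > nav.py <<'E'
from bench import *
from h import *
import sys
from scipy.spatial.transform import Rotation as Ro
def go(p,yaw=None,q=None):
    s=read_state(); R=Ro.from_quat(s["eef_rot"])
    # goal: tool y = -z world; tool x yawed
    if yaw is None: G=R
    else:
        c,n=np.cos(np.radians(yaw)),np.sin(np.radians(yaw))
        x=np.array([c,n,0]);y=np.array([0,0,-1.]);G=Ro.from_matrix(np.c_[x,y,np.cross(x,y)])
    d=np.array(p)-s["position"]
    print("t",round(s["t"],2),"pos",s["position"].round(4),"F",s["ft_force"].round(1),"q",s["joint_pos"].round(2),"gap",round(s["finger_gap"],3))
    print("tool axes",R.as_matrix().round(3).tolist())
    print("world d",d.round(4),"tool d",R.inv().apply(d).round(4),"rot deg (tool)",np.degrees((R.inv()*G).as_rotvec()).round(2))
if __name__=="__main__":
    a=[float(v) for v in sys.argv[1:]]
    go(a[:3],a[3] if len(a)>3 else None)
E
python3 nav.py .68 .13 .42 90; python3 nav.py .68 .13 .42 -90
python3 - <<'E'
from fit import *
print(r.x); u=(250+222/4,140+180/4);v=(240+288/4,150+95/4); print("shaft top",tri(S,u,D,v))
E
```

```text
t 0.1 pos [0.1518 0.5283 0.2182] F [-0.6 -0.   0.2] q [ 1.21  0.35  1.65 -0.    1.14 -0.08] gap 0.093
tool axes [[0.961, -0.0, 0.276], [-0.276, -0.001, 0.961], [-0.0, -1.0, -0.001]]
world d [ 0.5282 -0.3983  0.2018] tool d [ 0.6177 -0.2016 -0.2372] rot deg (tool) [ 4.0000e-02 -1.0603e+02 -6.0000e-02]
t 0.1 pos [0.1518 0.5283 0.2182] F [-0.6 -0.   0.2] q [ 1.21  0.35  1.65 -0.    1.14 -0.08] gap 0.093
tool axes [[0.961, -0.0, 0.276], [-0.276, -0.001, 0.961], [-0.0, -1.0, -0.001]]
world d [ 0.5282 -0.3983  0.2018] tool d [ 0.6177 -0.2016 -0.2372] rot deg (tool) [5.000e-02 7.397e+01 3.000e-02]
knob [0.68027387 0.06391017 0.29335133] 0.002199395803432308
grip [0.49715943 0.12455972 0.25862163] 0.0010227985231289446
[0.62173092 0.01784399 0.0117671 ]
shaft top (array([0.61731375, 0.01853813, 0.29470949]), np.float64(0.0023107238724230585))
```

Emit:
servo_tool --deltas '[[[0.01,-0.03,-0.005],[0,0,0],-1],[[0.02,-0.03,-0.01],[0,0,0],-1],[[0.03,-0.02,-0.012],[0,0,0],-1],[[0.034,-0.012,-0.0135],[0,0,0],-1],[[0.034,-0.012,-0.0135],[0,0,0],-1],[[0.034,-0.012,-0.0135],[0,0,0],-1],[[0.034,-0.012,-0.0135],[0,0,0],-1],[[0.034,-0.012,-0.0135],[0,0,0],-1],[[0.034,-0.012,-0.0135],[0,0,0],-1],[[0.034,-0.012,-0.0135],[0,0,0],-1],[[0.034,-0.012,-0.0135],[0,0,0],-1],[[0.034,-0.012,-0.0135],[0,0,0],-1]]' --newtons 20

```text
t: 1.1
position: [0.47, 0.2754, 0.41]
eef_rot: [0.705, -0.097, 0.093, -0.697]
ft_force: [-0.1, 1.6, 0.6]
finger_gap: 0.0175
```

```bash
python3 nav.py .68 .13 .42 -90
```

```text
t 1.1 pos [0.47   0.2754 0.41  ] F [-0.1  1.6  0.6] q [ 0.45  0.22  1.36 -0.01  1.57 -0.85] gap 0.018
tool axes [[0.964, -0.006, 0.267], [-0.267, -0.01, 0.964], [-0.003, -1.0, -0.012]]
world d [ 0.21   -0.1454  0.01  ] tool d [ 0.2411 -0.0099 -0.0842] rot deg (tool) [ 0.69 74.53  0.27]
```

Emit:
servo_tool --deltas '[[[0.035,-0.002,-0.012],[0,0,0],-1],[[0.035,-0.002,-0.012],[0,0,0],-1],[[0.035,-0.002,-0.012],[0,0,0],-1],[[0.035,-0.002,-0.012],[0,0,0],-1],[[0.035,-0.002,-0.012],[0,0,0],-1],[[0.03,0,-0.01],[0,0,0],-1],[[0,0,0],[0,7,0],-1],[[0,0,0],[0,7,0],-1],[[0,0,0],[0,7,0],-1],[[0,0,0],[0,7,0],-1],[[0,0,0],[0,7,0],-1],[[0,0,0],[0,7,0],-1]]'

```text
t: 2.1
position: [0.6625, 0.137, 0.4149]
eef_rot: [0.623, -0.348, 0.344, -0.611]
ft_force: [-1.0, 1.1, 0.4]
finger_gap: 0.0008
```

Emit:
servo_tool --deltas '[[[0,0,0],[0,7,0],-1],[[0,0,0],[0,7,0],-1],[[0,0,0],[0,7,0],-1],[[0,0,0],[0,7,0],-1],[[0,0,0],[0,5,0],-1],[[0,0,0],[0,0,0],-1]]'

```text
t: 2.6
position: [0.6623, 0.1367, 0.4114]
eef_rot: [-0.496, 0.514, -0.511, 0.479]
ft_force: [-0.3, 0.6, 0.1]
finger_gap: 0.0006
```

```bash
python3 nav.py .68 .13 .277 -90
```

```text
t 2.6 pos [0.6623 0.1367 0.4114] F [-0.3  0.6  0.1] q [ 0.14  0.52  0.94 -0.01  1.7   0.19] gap 0.001
tool axes [[-0.05, -0.02, 0.999], [-0.999, -0.012, -0.05], [0.013, -1.0, -0.019]]
world d [ 0.0177 -0.0067 -0.1344] tool d [0.004  0.1341 0.0207] rot deg (tool) [ 1.14 -2.86  0.74]
```

Emit:
servo_tool --deltas '[[[0,0.01,0.01],[1,-3,1],-1],[[0,0.025,0.01],[0,0,0],-1],[[0,0.03,0.003],[0,0,0],-1],[[0,0.03,0],[0,0,0],-1],[[0,0.03,0],[0,0,0],-1],[[0,0.015,0],[0,0,0],-1],[[0,0,0],[0,0,0],-1]]'

```text
t: 3.18
position: [0.6857, 0.1368, 0.265]
eef_rot: [-0.506, 0.494, -0.491, 0.508]
ft_force: [-0.1, -0.4, 0.1]
finger_gap: 0.0007
```

```bash
python3 nav.py .68 .13 .277 -90
python3 - <<'E'
from h import *;from bench import *
for n in("scene","side"):
    c=capture(n); x0,y0=(240,110) if n=="scene" else (230,100)
    cv2.imwrite(f"pics/{n}1.png",cv2.resize(c["image"][y0:y0+160,x0:x0+160],None,fx=3,fy=3,interpolation=cv2.INTER_CUBIC)[:,:,::-1])
E
cd pics; python3 -c "
import cv2;cv2.imwrite('m1.png',cv2.hconcat([cv2.imread('scene1.png')[:,:390],cv2.imread('side1.png')[:,:400]]))"
```

```text
t 3.18 pos [0.6857 0.1368 0.265 ] F [-0.1 -0.4  0.1] q [0.13 0.6  1.15 0.01 1.39 0.1 ] gap 0.001
tool axes [[0.028, -0.001, 1.0], [-1.0, 0.006, 0.028], [-0.006, -1.0, -0.0]]
world d [-0.0057 -0.0068  0.012 ] tool d [ 0.0066 -0.012  -0.0059] rot deg (tool) [ 0.03  1.61 -0.32]
```

View pics/m1.png

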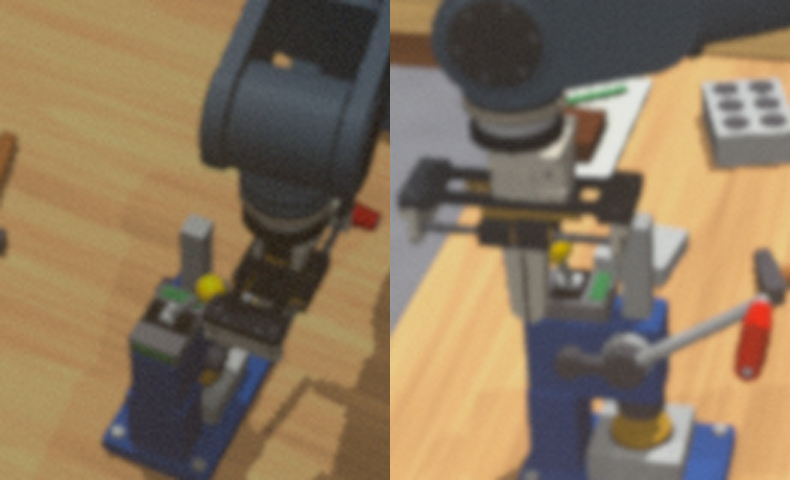

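Emit:
servo_tool --deltas '[[[0.02,-0.01,-0.003],[0,1.5,0],-1],[[0.02,0,0],[0,0,0],-1],[[0.01,0,0],[0,0,0],-1],[[0.01,0,0],[0,0,0],-1],[[0.01,0,0],[0,0,0],-1],[[0.01,0,0],[0,0,0],-1],[[0.01,0,0],[0,0,0],-1],[[0.01,0,0],[0,0,0],-1],[[0.01,0,0],[0,0,0],-1],[[0.01,0,0],[0,0,0],-1]]'

```text
t: 4.12
position: [0.6874, 0.0128, 0.2877]
eef_rot: [-0.497, 0.495, -0.5, 0.508]
ft_force: [0.5, 0.0, -0.6]
finger_gap: 0.0005
```

```bash
python3 nav.py .68 .02 .277 -90
```

```text
t 4.12 pos [0.6874 0.0128 0.2877] F [ 0.5  0.  -0.6] q [-0.05  0.55  1.18  0.01  1.4  -0.06] gap 0.001
tool axes [[0.01, 0.016, 1.0], [-1.0, 0.008, 0.01], [-0.008, -1.0, 0.016]]
world d [-0.0074  0.0072 -0.0107] tool d [-0.0072  0.0106 -0.0075] rot deg (tool) [-0.92  0.58 -0.44]
```

Emit:
servo_tool --deltas '[[[-0.015,-0.005,0],[0,0,0],-1],[[-0.015,-0.03,0],[0,0,0],-1],[[-0.015,-0.035,0],[-1,0.5,-0.5],-1],[[-0.015,-0.03,-0.015],[0,0,0],0.5],[[-0.01,-0.01,-0.03],[0,0,0],0.5],[[-0.01,0,-0.035],[0,0,0],0.5],[[-0.01,0,-0.035],[0,0,0],0.5],[[-0.01,0,-0.03],[0,0,0],0.5],[[0,0,-0.015],[0,0,0],0.5],[[0,0,0],[0,0,0],0.5]]'

```text
t: 4.95
position: [0.5189, 0.1139, 0.4017]
eef_rot: [-0.501, 0.502, -0.499, 0.497]
ft_force: [-0.5, 0.7, 0.1]
finger_gap: 0.0425
```

```bash
python3 nav.py .497 .124 .26 -90
python3 - <<'E'
from h import *;from bench import *
C={}
for n in("scene","side"):
    c=C[n]=capture(n); x0,y0=(240,110) if n=="scene" else (230,100)
    np.savez(f"{n}2.npz",**c)
    for b in blobs(c["image"],(24,180,120),(34,255,255))[2]: print(n,"yel",b[1],b[3]);C[n+"k"]=b[3]
    for b in blobs(c["image"],(0,200,110),(4,255,255))[2]: print(n,"red",b[1],b[3])
    cv2.imwrite(f"pics/{n}2.png",cv2.resize(c["image"][y0:y0+160,x0:x0+130],None,fx=3,fy=3,interpolation=cv2.INTER_CUBIC)[:,:,::-1])
print(tri(C["scene"],C["scenek"],C["side"],C["sidek"]))
E
cd pics; python3 -c "
import cv2;cv2.imwrite('m2.png',cv2.hconcat([cv2.imread('scene2.png'),cv2.imread('side2.png')]))"
```

```text
t 4.95 pos [0.5189 0.1139 0.4017] F [-0.5  0.7  0.1] q [0.13 0.2  1.41 0.   1.54 0.13] gap 0.043
tool axes [[-0.002, -0.007, 1.0], [-1.0, -0.0, -0.002], [0.0, -1.0, -0.007]]
world d [-0.0219  0.0101 -0.1417] tool d [-0.0101  0.1419 -0.0209] rot deg (tool) [ 0.42 -0.14  0.02]
scene yel 47 [281.63829787 194.9787234 ]
scene red 63 [349.41269841 177.52380952]
side yel 54 [292.14814815 163.87037037]
side red 82 [351.80487805 207.98780488]
(array([ 0.68231213, -0.02664886,  0.29295477]), np.float64(0.0030293256864320443))
```

View pics/m2.png

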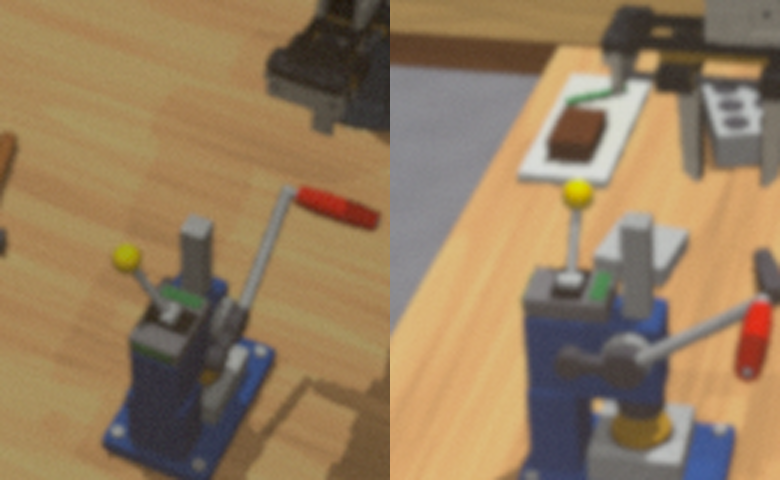

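Emit:
servo_tool --deltas '[[[-0.004,0,-0.01],[0,0,0],0.5],[[-0.004,0.01,-0.008],[0.4,0,0],0.5],[[0,0.025,0],[0,0,0],0.5],[[0,0.03,0],[0,0,0],0.5],[[0,0.03,0],[0,0,0],0.5],[[0,0.02,0],[0,0,0],0.5],[[0,0.01,0],[0,0,0],0.5],[[0,0,0],[0,0,0],0.5]]'

```text
t: 5.72
position: [0.5066, 0.1216, 0.2688]
eef_rot: [-0.499, 0.502, -0.502, 0.498]
ft_force: [0.1, -0.9, -0.8]
finger_gap: 0.0697
```

```bash
python3 nav.py .497 .124 .237 -90
```

```text
t 5.72 pos [0.5066 0.1216 0.2688] F [ 0.1 -0.9 -0.8] q [ 0.15  0.25  1.66 -0.    1.23  0.15] gap 0.07
tool axes [[-0.007, -0.002, 1.0], [-1.0, -0.001, -0.007], [0.001, -1.0, -0.002]]
world d [-0.0096  0.0024 -0.0318] tool d [-0.0023  0.0318 -0.0095] rot deg (tool) [ 0.1  -0.43  0.03]
```

Emit:
servo_tool --deltas '[[[-0.002,0,-0.008],[0,0,0],0.5],[[0,0.005,-0.002],[0,0,0],0.5],[[0,0.01,0],[0,0,0],0.5],[[0,0.008,0],[0,0,0],0.5],[[0,0.003,0],[0,0,0],0.5],[[0,0,0],[0,0,0],0.5],[[0,0,0],[0,0,0],0.5]]'

```text
t: 6.3
position: [0.4972, 0.1241, 0.2419]
eef_rot: [0.498, -0.502, 0.502, -0.498]
ft_force: [0.0, -0.1, -0.1]
finger_gap: 0.0697
```

```bash
python3 nav.py .497 .124 .237 -90
python3 - <<'E'
from h import *;from bench import *
L=[]
for n in("scene","side"):
    c=capture(n); x0,y0=(290,110) if n=="scene" else (280,100)
    L.append(cv2.resize(c["image"][y0:y0+160,x0:x0+130],None,fx=3,fy=3,interpolation=cv2.INTER_CUBIC)[:,:,::-1])
cv2.imwrite("pics/m3.png",cv2.hconcat(L))
cv2.imwrite("pics/w3.png",capture("wrist")["image"][:,:,::-1])
E
```

```text
t 6.3 pos [0.4972 0.1241 0.2419] F [ 0.  -0.1 -0.1] q [ 0.15  0.26  1.72 -0.    1.16  0.16] gap 0.07
tool axes [[-0.008, -0.0, 1.0], [-1.0, -0.0, -0.008], [0.0, -1.0, -0.0]]
world d [-0.0002 -0.0001 -0.0049] tool d [ 0.0001  0.0049 -0.0002] rot deg (tool) [ 0.   -0.48  0.01]
```

View pics/m3.png

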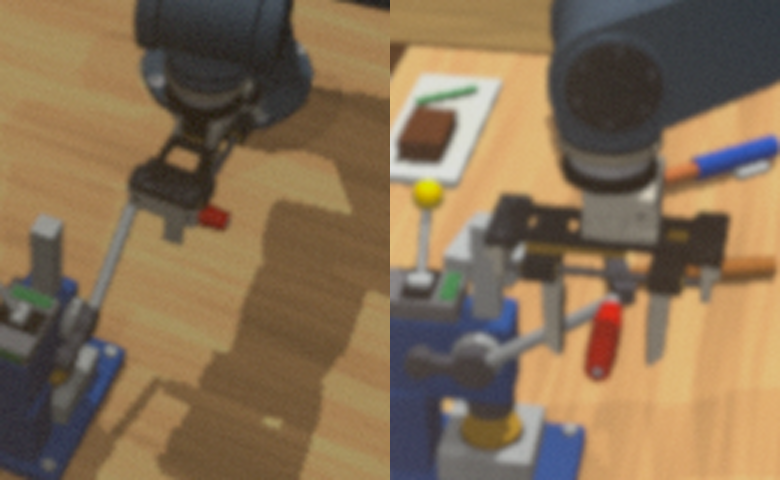

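View pics/w3.png

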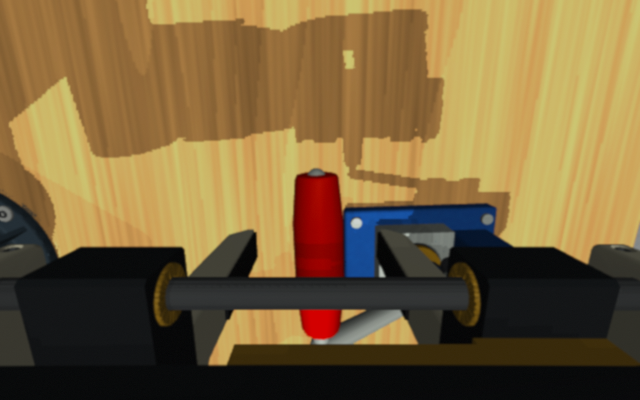

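Emit:
servo_tool --deltas '[[[0,0.004,0],[0,0,0],0.5],[[0,0.002,0],[0,0,0],-0.2],[[0,0,0],[0,0,0],-0.3],[[0,0,0],[0,0,0],-1],[[0,0,0],[0,0,0],-1],[[0,0,0],[0,0,0],-1],[[0,0,0],[0,0,0],-1],[[0,0,0],[0,0,0],-1]]' --newtons 50

```text
t: 7.12
position: [0.4978, 0.1241, 0.2363]
eef_rot: [0.497, -0.502, 0.503, -0.498]
ft_force: [4.6, -0.1, -1.5]
finger_gap: 0.0277
```

```bash
python3 nav.py .497 .124 .237 -90
```

```text
t 7.12 pos [0.4978 0.1241 0.2363] F [ 4.6 -0.1 -1.5] q [ 0.15  0.26  1.73 -0.    1.15  0.16] gap 0.028
tool axes [[-0.009, 0.002, 1.0], [-1.0, 0.0, -0.009], [-0.0, -1.0, 0.002]]
world d [-0.0008 -0.0001  0.0007] tool d [ 0.0001 -0.0007 -0.0008] rot deg (tool) [-0.12 -0.49 -0.01]
```

Emit:
servo_tool --deltas '[[[0,0.005,-0.0033],[0,0,0],-1],[[0,0.005,-0.0031],[0,0,0],-1],[[0,0.005,-0.0028],[0,0,0],-1],[[0,0.0055,-0.0026],[0,0,0],-1],[[0,0.0055,-0.0024],[0,0,0],-1],[[0,0,0],[0,0,0],-1]]'

```text
t: 7.62
position: [0.4842, 0.1238, 0.2105]
eef_rot: [0.496, -0.499, 0.504, -0.5]
ft_force: [3.4, 0.7, 2.7]
finger_gap: 0.0256
```

```bash
cat > lev.py <<'E'
from bench import *
import numpy as np
s=read_state();p=s["position"]
# grip relative to press, from home grasp TCP (0.4978,.1241,.2363) at a=0
dz=p[2]-.2363; dx=p[0]-.4978
a=.6-np.arctan2(.15*np.sin(.6)+dz,.15*np.cos(.6)-dx); rr=np.hypot(.15*np.sin(.6)+dz,.15*np.cos(.6)-dx)
t=np.array([np.sin(.6-a),0,np.cos(.6-a)]) # up tangent
n=np.array([-np.cos(.6-a),0,np.sin(.6-a)])
F=s["ft_force"]
print("t",round(s["t"],2),"a",a.round(3),"r",rr.round(4),"ram mm",(40*a).round(1),"F",F.round(1),"Ftan",(F@t).round(1),"Frad",(F@n).round(1),"pos",p.round(4),"gap",round(s["finger_gap"],4))
for da in(.02,.05,.1,-.1):
    b=a+da; print(da,"down",(.15*np.sin(.6-a)-.15*np.sin(.6-b)).round(4),"dx",(-.15*np.cos(.6-b)+.15*np.cos(.6-a)).round(4),end="; ")
print()
E
python3 lev.py
```

```text
t 7.62 a 0.195 r 0.1495 ram mm 7.8 F [3.4 0.7 2.7] Ftan 3.8 Frad -2.1 pos [0.4842 0.1238 0.2105] gap 0.0256
0.02 down 0.0028 dx -0.0012; 0.05 down 0.007 dx -0.0028; 0.1 down 0.0141 dx -0.0052; -0.1 down -0.0135 dx 0.0066;
```

Emit:
servo_tool --deltas '[[[0,0.0055,-0.0023],[0,0,0],-1],[[0,0.0055,-0.002],[0,0,0],-1],[[0,0.0055,-0.0018],[0,0,0],-1],[[0,0.002,-0.0005],[0,0,0],-1],[[0,0,0],[0,0,0],-1]]'

```text
t: 8.03
position: [0.478, 0.1237, 0.1928]
eef_rot: [0.495, -0.499, 0.505, -0.501]
ft_force: [0.8, -0.9, 4.9]
finger_gap: 0.0258
```

```bash
python3 lev.py
python3 - <<'E'
from h import *;from bench import *
L=[]
for n in("scene","side"):
    c=capture(n); x0,y0=(290,110) if n=="scene" else (280,130)
    L.append(cv2.resize(c["image"][y0:y0+160,x0:x0+130],None,fx=3,fy=3,interpolation=cv2.INTER_CUBIC)[:,:,::-1])
cv2.imwrite("pics/m4.png",cv2.hconcat(L))
E
```

```text
t 8.03 a 0.321 r 0.1494 ram mm 12.8 F [ 0.8 -0.9  4.9] Ftan 4.9 Frad 0.6 pos [0.478  0.1237 0.1928] gap 0.0258
0.02 down 0.0029 dx -0.0008; 0.05 down 0.0073 dx -0.0019; 0.1 down 0.0146 dx -0.0034; -0.1 down -0.0142 dx 0.0049;
```

View pics/m4.png

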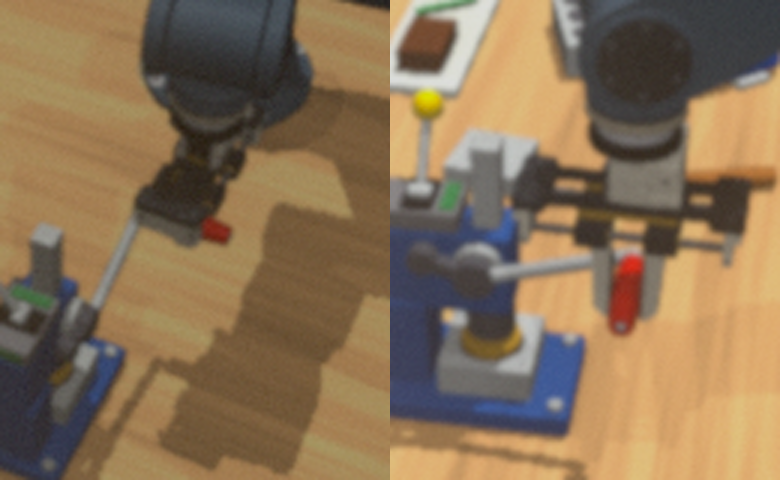

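The lever follows the gripper, and the ram sits just above the medal. The knob still leans to on. I'll continue in small steps.

Emit:
servo_tool --deltas '[[[0,0.002,-0.0006],[0,0,0],-1],[[0,0.002,-0.0005],[0,0,0],-1],[[0,0.002,-0.0005],[0,0,0],-1],[[0,0.002,-0.0004],[0,0,0],-1],[[0,0.002,-0.0004],[0,0,0],-1]]'

```text
t: 8.55
position: [0.476, 0.1237, 0.1846]
eef_rot: [0.495, -0.498, 0.505, -0.501]
ft_force: [-0.2, -1.0, 5.6]
finger_gap: 0.0258
```

```bash
python3 lev.py
```

```text
t 8.55 a 0.377 r 0.1493 ram mm 15.1 F [-0.2 -1.   5.6] Ftan 5.4 Frad 1.4 pos [0.476  0.1237 0.1846] gap 0.0258
0.02 down 0.0029 dx -0.0006; 0.05 down 0.0074 dx -0.0015; 0.1 down 0.0148 dx -0.0026; -0.1 down -0.0144 dx 0.004;
```

Emit:
servo_tool --deltas '[[[0,0.0022,-0.0003],[0,0,0],-1],[[0,0.0022,-0.0003],[0,0,0],-1],[[0,0.0022,-0.0003],[0,0,0],-1],[[0,0.0022,-0.0003],[0,0,0],-1]]'

```text
t: 8.88
position: [0.4744, 0.1236, 0.1766]
eef_rot: [0.495, -0.499, 0.505, -0.501]
ft_force: [-0.2, -2.3, 5.9]
finger_gap: 0.0255
```

```bash
python3 lev.py
```

```text
t 8.88 a 0.432 r 0.1493 ram mm 17.3 F [-0.2 -2.3  5.9] Ftan 5.7 Frad 1.1 pos [0.4744 0.1236 0.1766] gap 0.0255
0.02 down 0.003 dx -0.0005; 0.05 down 0.0074 dx -0.0011; 0.1 down 0.0149 dx -0.0018; -0.1 down -0.0146 dx 0.0032;
```

Emit:
servo_tool --deltas '[[[0,0.0022,-0.0003],[0,0,0],-1],[[0,0.0022,-0.0003],[0,0,0],-1],[[0,0.0022,-0.0002],[0,0,0],-1]]'

```text
t: 9.13
position: [0.4735, 0.1236, 0.1707]
eef_rot: [0.495, -0.499, 0.505, -0.501]
ft_force: [-1.2, -0.9, 7.1]
finger_gap: 0.0258
```

```bash
python3 lev.py
```

```text
t 9.13 a 0.471 r 0.1493 ram mm 18.9 F [-1.2 -0.9  7.1] Ftan 6.8 Frad 2.1 pos [0.4735 0.1236 0.1707] gap 0.0258
0.02 down 0.003 dx -0.0004; 0.05 down 0.0075 dx -0.0008; 0.1 down 0.0149 dx -0.0012; -0.1 down -0.0148 dx 0.0027;
```

Emit:
servo_tool --deltas '[[[0,0.0022,-0.0002],[0,0,0],-1],[[0,0.0022,-0.0002],[0,0,0],-1],[[0,0.0022,-0.0001],[0,0,0],-1]]'

```text
t: 9.38
position: [0.4728, 0.1236, 0.1648]
eef_rot: [0.496, -0.499, 0.505, -0.501]
ft_force: [-1.4, -0.4, 6.9]
finger_gap: 0.0257
```

```bash
python3 lev.py
```

```text
t 9.38 a 0.512 r 0.1493 ram mm 20.5 F [-1.4 -0.4  6.9] Ftan 6.8 Frad 2.0 pos [0.4728 0.1236 0.1648] gap 0.0257
0.02 down 0.003 dx -0.0002; 0.05 down 0.0075 dx -0.0005; 0.1 down 0.015 dx -0.0006; -0.1 down -0.0149 dx 0.0021;
```

Emit:
servo_tool --deltas '[[[0,0.0022,-0.0001],[0,0,0],-1],[[0,0.0022,0],[0,0,0],-1],[[0,0.0022,0],[0,0,0],-1]]'

```text
t: 9.63
position: [0.4725, 0.1236, 0.1596]
eef_rot: [0.496, -0.499, 0.505, -0.5]
ft_force: [-4.9, -1.9, 13.7]
finger_gap: 0.0255
```

```bash
python3 lev.py
```

```text
t 9.63 a 0.546 r 0.1493 ram mm 21.9 F [-4.9 -1.9 13.7] Ftan 13.4 Frad 5.6 pos [0.4725 0.1236 0.1596] gap 0.0255
0.02 down 0.003 dx -0.0001; 0.05 down 0.0075 dx -0.0002; 0.1 down 0.015 dx -0.0001; -0.1 down -0.0149 dx 0.0016;
```

Emit:
servo_tool --deltas '[[[0,0.0022,0],[0,0,0],-1],[[0,0.0022,0],[0,0,0],-1],[[0,0.0022,0],[0,0,0],-1]]'

```text
t: 9.88
position: [0.4723, 0.1236, 0.1552]
eef_rot: [0.496, -0.499, 0.504, -0.5]
ft_force: [-3.8, -2.1, 14.3]
finger_gap: 0.0254
```

```bash
python3 lev.py
```

```text
t 9.88 a 0.576 r 0.1493 ram mm 23.0 F [-3.8 -2.1 14.3] Ftan 14.2 Frad 4.1 pos [0.4723 0.1236 0.1552] gap 0.0254
0.02 down 0.003 dx -0.0; 0.05 down 0.0075 dx 0.0; 0.1 down 0.015 dx 0.0004; -0.1 down -0.015 dx 0.0011;
```

Contact came at about 21.5 mm of ram travel, and the steady drag feels like 14 N at the handle. I expect it to bottom near 29.5 mm.

Emit:
servo_tool --deltas '[[[0,0.003,0],[0,0,0],-1],[[0,0.003,0],[0,0,0],-1],[[0,0.003,0],[0,0,0],-1],[[0,0.003,0.0001],[0,0,0],-1]]'

```text
t: 10.22
position: [0.4724, 0.1236, 0.1464]
eef_rot: [0.496, -0.499, 0.504, -0.5]
ft_force: [-3.9, -0.9, 14.2]
finger_gap: 0.0255
```

```bash
python3 lev.py
```

```text
t 10.22 a 0.635 r 0.1493 ram mm 25.4 F [-3.9 -0.9 14.2] Ftan 14.4 Frad 3.4 pos [0.4724 0.1236 0.1464] gap 0.0255
0.02 down 0.003 dx 0.0001; 0.05 down 0.0075 dx 0.0004; 0.1 down 0.0149 dx 0.0013; -0.1 down -0.015 dx 0.0002;
```

Emit:
servo_tool --deltas '[[[0,0.0025,0.0001],[0,0,0],-1],[[0,0.0025,0.0001],[0,0,0],-1],[[0,0.0025,0.0001],[0,0,0],-1]]'

```text
t: 10.47
position: [0.4726, 0.1236, 0.1412]
eef_rot: [0.496, -0.499, 0.504, -0.5]
ft_force: [-3.1, -2.5, 13.9]
finger_gap: 0.0259
```

```bash
python3 lev.py
```

```text
t 10.47 a 0.67 r 0.1493 ram mm 26.8 F [-3.1 -2.5 13.9] Ftan 14.0 Frad 2.1 pos [0.4726 0.1236 0.1412] gap 0.0259
0.02 down 0.003 dx 0.0002; 0.05 down 0.0075 dx 0.0007; 0.1 down 0.0149 dx 0.0018; -0.1 down -0.015 dx -0.0003;
```

Emit:
servo_tool --deltas '[[[0,0.002,0.0002],[0,0,0],-1],[[0,0.002,0.0002],[0,0,0],-1],[[0,0.002,0.0002],[0,0,0],-1]]'

```text
t: 10.72
position: [0.473, 0.1236, 0.1373]
eef_rot: [0.496, -0.499, 0.504, -0.5]
ft_force: [-4.1, -1.6, 13.0]
finger_gap: 0.0258
```

```bash
python3 lev.py
```

```text
t 10.72 a 0.696 r 0.1493 ram mm 27.8 F [-4.1 -1.6 13. ] Ftan 13.3 Frad 2.8 pos [0.473  0.1236 0.1373] gap 0.0258
0.02 down 0.003 dx 0.0003; 0.05 down 0.0074 dx 0.0009; 0.1 down 0.0148 dx 0.0022; -0.1 down -0.015 dx -0.0007;
```

Emit:
servo_tool --deltas '[[[0,0.002,0.0002],[0,0,0],-1],[[0,0.002,0.0002],[0,0,0],-1]]'

```text
t: 10.88
position: [0.4732, 0.1236, 0.1348]
eef_rot: [0.497, -0.499, 0.504, -0.5]
ft_force: [-3.8, -1.8, 13.7]
finger_gap: 0.0254
```

```bash
python3 lev.py
```

```text
t 10.88 a 0.713 r 0.1493 ram mm 28.5 F [-3.8 -1.8 13.7] Ftan 14.0 Frad 2.3 pos [0.4732 0.1236 0.1348] gap 0.0254
0.02 down 0.003 dx 0.0004; 0.05 down 0.0074 dx 0.001; 0.1 down 0.0148 dx 0.0024; -0.1 down -0.015 dx -0.0009;
```

Emit:
servo_tool --deltas '[[[0,0.0017,0.0002],[0,0,0],-1],[[0,0.0017,0.0002],[0,0,0],-1]]'

```text
t: 11.05
position: [0.4734, 0.1236, 0.1328]
eef_rot: [0.497, -0.5, 0.504, -0.5]
ft_force: [-4.2, -1.8, 14.6]
finger_gap: 0.0256
```

```bash
python3 lev.py
```

```text
t 11.05 a 0.726 r 0.1494 ram mm 29.0 F [-4.2 -1.8 14.6] Ftan 15.0 Frad 2.4 pos [0.4734 0.1236 0.1328] gap 0.0256
0.02 down 0.003 dx 0.0004; 0.05 down 0.0074 dx 0.0011; 0.1 down 0.0148 dx 0.0026; -0.1 down -0.015 dx -0.0011;
```

Emit:
servo_tool --deltas '[[[0,0.0017,0.0002],[0,0,0],-1]]'

```text
t: 11.13
position: [0.4735, 0.1236, 0.132]
eef_rot: [0.497, -0.5, 0.504, -0.5]
ft_force: [-6.9, -1.5, 19.2]
finger_gap: 0.0256
```

```bash
python3 lev.py
```

```text
t 11.13 a 0.732 r 0.1493 ram mm 29.3 F [-6.9 -1.5 19.2] Ftan 20.0 Frad 4.3 pos [0.4735 0.1236 0.132 ] gap 0.0256
0.02 down 0.003 dx 0.0004; 0.05 down 0.0074 dx 0.0012; 0.1 down 0.0147 dx 0.0027; -0.1 down -0.0149 dx -0.0012;
```

Emit:
servo_tool --deltas '[[[0,0.0015,0.0002],[0,0,0],-1]]'

```text
t: 11.22
position: [0.4736, 0.1237, 0.1316]
eef_rot: [0.497, -0.5, 0.504, -0.5]
ft_force: [-9.1, -2.0, 24.2]
finger_gap: 0.026
```

```bash
python3 lev.py
```

```text
t 11.22 a 0.734 r 0.1493 ram mm 29.4 F [-9.1 -2.  24.2] Ftan 25.2 Frad 5.7 pos [0.4736 0.1237 0.1316] gap 0.026
0.02 down 0.003 dx 0.0004; 0.05 down 0.0074 dx 0.0012; 0.1 down 0.0147 dx 0.0027; -0.1 down -0.0149 dx -0.0013;
```

Emit:
servo_tool --deltas '[[[0,0.0015,0.0002],[0,0,0],-1]]'

```text
t: 11.3
position: [0.4736, 0.1237, 0.1314]
eef_rot: [0.497, -0.5, 0.504, -0.5]
ft_force: [-9.2, -2.6, 24.7]
finger_gap: 0.0259
```

```bash
python3 lev.py
```

```text
t 11.3 a 0.736 r 0.1493 ram mm 29.4 F [-9.2 -2.6 24.7] Ftan 25.7 Frad 5.8 pos [0.4736 0.1237 0.1314] gap 0.0259
0.02 down 0.003 dx 0.0004; 0.05 down 0.0074 dx 0.0012; 0.1 down 0.0147 dx 0.0028; -0.1 down -0.0149 dx -0.0013;
```

It has bottomed: the motion stopped and the force rose to 26 N at the handle, about 74 N at the ram. I'll hold it here.

Emit:
servo_tool --deltas '[[[0,0.0014,0.0002],[0,0,0],-1],[[0,0.0014,0.0002],[0,0,0],-1],[[0,0.0014,0.0002],[0,0,0],-1],[[0,0.0014,0.0002],[0,0,0],-1]]'

```text
t: 11.63
position: [0.4736, 0.1237, 0.1315]
eef_rot: [0.498, -0.5, 0.503, -0.499]
ft_force: [-8.2, -2.8, 22.7]
finger_gap: 0.0258
```

```bash
python3 lev.py
```

```text
t 11.63 a 0.735 r 0.1494 ram mm 29.4 F [-8.2 -2.8 22.7] Ftan 23.6 Frad 5.1 pos [0.4736 0.1237 0.1315] gap 0.0258
0.02 down 0.003 dx 0.0004; 0.05 down 0.0074 dx 0.0012; 0.1 down 0.0147 dx 0.0028; -0.1 down -0.0149 dx -0.0013;
```

Emit:
servo_tool --deltas '[[[0,0.0014,0.0002],[0,0,0],-1],[[0,0.0014,0.0002],[0,0,0],-1],[[0,0.0014,0.0002],[0,0,0],-1],[[0,0.0014,0.0002],[0,0,0],-1],[[0,0.0014,0.0002],[0,0,0],-1],[[0,0.0014,0.0002],[0,0,0],-1],[[0,0.0014,0.0002],[0,0,0],-1],[[0,0.0014,0.0002],[0,0,0],-1]]'

```text
t: 12.3
position: [0.4735, 0.1237, 0.1315]
eef_rot: [0.498, -0.501, 0.503, -0.498]
ft_force: [-8.1, -3.1, 22.9]
finger_gap: 0.026
```

```bash
python3 lev.py
```

```text
t 12.3 a 0.735 r 0.1494 ram mm 29.4 F [-8.1 -3.1 22.9] Ftan 23.7 Frad 4.9 pos [0.4735 0.1237 0.1315] gap 0.026
0.02 down 0.003 dx 0.0004; 0.05 down 0.0074 dx 0.0012; 0.1 down 0.0147 dx 0.0028; -0.1 down -0.0149 dx -0.0013;
```

Emit:
servo_tool --deltas '[[[0,-0.001,0],[0,0,0],-1],[[0,-0.0025,-0.0002],[0,0,0],-1],[[0,-0.004,-0.0003],[0,0,0],-1],[[0,-0.004,-0.0002],[0,0,0],-1],[[0,-0.004,0],[0,0,0],-1],[[0,-0.004,0.0001],[0,0,0],-1],[[0,-0.004,0.0002],[0,0,0],-1],[[0,-0.004,0.0003],[0,0,0],-1]]'

```text
t: 12.97
position: [0.4724, 0.1236, 0.1626]
eef_rot: [0.499, -0.501, 0.502, -0.497]
ft_force: [0.3, -0.7, 4.0]
finger_gap: 0.0255
```

```bash
python3 lev.py
```

```text
t 12.97 a 0.527 r 0.1496 ram mm 21.1 F [ 0.3 -0.7  4. ] Ftan 4.0 Frad -0.0 pos [0.4724 0.1236 0.1626] gap 0.0255
0.02 down 0.003 dx -0.0002; 0.05 down 0.0075 dx -0.0004; 0.1 down 0.015 dx -0.0004; -0.1 down -0.0149 dx 0.0018;
```

Emit:
servo_tool --deltas '[[[0,-0.0045,0.0005],[0,0,0],-1],[[0,-0.0045,0.0006],[0,0,0],-1],[[0,-0.0045,0.0007],[0,0,0],-1],[[0,-0.0045,0.0009],[0,0,0],-1],[[0,-0.0045,0.001],[0,0,0],-1],[[0,-0.0045,0.0012],[0,0,0],-1],[[0,-0.0045,0.0013],[0,0,0],-1],[[0,-0.0045,0.0015],[0,0,0],-1]]'

```text
t: 13.63
position: [0.4808, 0.1237, 0.2022]
eef_rot: [0.499, -0.501, 0.502, -0.497]
ft_force: [1.0, -0.9, 2.7]
finger_gap: 0.0257
```

```bash
python3 lev.py
```

```text
t 13.63 a 0.255 r 0.1496 ram mm 10.2 F [ 1.  -0.9  2.7] Ftan 2.9 Frad -0.1 pos [0.4808 0.1237 0.2022] gap 0.0257
0.02 down 0.0028 dx -0.001; 0.05 down 0.0071 dx -0.0024; 0.1 down 0.0143 dx -0.0044; -0.1 down -0.0138 dx 0.0058;
```

Emit:
servo_tool --deltas '[[[0,-0.0045,0.0017],[0,0,0],-1],[[0,-0.0045,0.0019],[0,0,0],-1],[[0,-0.0045,0.002],[0,0,0],-1],[[0,-0.004,0.002],[0,0,0],-1],[[0,-0.004,0.0021],[0,0,0],-1],[[0,-0.003,0.0018],[0,0,0],-1],[[0,-0.0015,0.001],[0,0,0],-1]]'

```text
t: 14.22
position: [0.495, 0.124, 0.2315]
eef_rot: [0.499, -0.501, 0.502, -0.498]
ft_force: [-0.2, -0.3, 3.8]
finger_gap: 0.0261
```

```bash
python3 lev.py
```

```text
t 14.22 a 0.037 r 0.1497 ram mm 1.5 F [-0.2 -0.3  3.8] Ftan 3.1 Frad 2.2 pos [0.495  0.124  0.2315] gap 0.0261
0.02 down 0.0026 dx -0.0016; 0.05 down 0.0064 dx -0.0038; 0.1 down 0.0131 dx -0.0074; -0.1 down -0.0123 dx 0.0086;
```

Emit:
servo_tool --deltas '[[[0,-0.0015,0.001],[0,0,0],-1],[[0,-0.0015,0.001],[0,0,0],-1],[[0,-0.0015,0.001],[0,0,0],-1],[[0,-0.001,0.0007],[0,0,0],-1]]'

```text
t: 14.55
position: [0.4983, 0.1241, 0.2368]
eef_rot: [-0.5, 0.502, -0.501, 0.497]
ft_force: [-1.2, 1.2, -7.1]
finger_gap: 0.0257
```

```bash
python3 lev.py
```

```text
t 14.55 a -0.005 r 0.1498 ram mm -0.2 F [-1.2  1.2 -7.1] Ftan -6.5 Frad -3.1 pos [0.4983 0.1241 0.2368] gap 0.0257
0.02 down 0.0025 dx -0.0017; 0.05 down 0.0063 dx -0.0041; 0.1 down 0.0127 dx -0.0079; -0.1 down -0.0119 dx 0.0091;
```

The lever is against its home stop, with the force reversed to -7 N. Releasing.

Emit:
servo_tool --deltas '[[[0,0,0],[0,0,0],-1],[[0,0,0],[0,0,0],0.5],[[0,0,0],[0,0,0],0.5],[[0,0,0],[0,0,0],0.5],[[0,0,0],[0,0,0],0.5],[[0,-0.01,0],[0,0,0],0.5],[[0,-0.03,0],[0,0,0],0.5],[[0,-0.03,0],[0,0,0],0.5],[[0,-0.03,0],[0,0,0],0.5],[[0,-0.03,0],[0,0,0],0.5],[[0,-0.02,0],[0,0,0],-1],[[0,0,0],[0,0,0],-1]]' --newtons 20

```text
t: 15.55
position: [0.4971, 0.1238, 0.3959]
eef_rot: [-0.501, 0.503, -0.501, 0.496]
ft_force: [0.7, -0.0, 0.9]
finger_gap: 0.0608
```

```bash
python3 nav.py .682 -.105 .42 -90
python3 - <<'E'
from h import *;from bench import *
L=[];C={}
for n in("scene","side"):
    c=C[n]=capture(n)
    for b in blobs(c["image"],(24,180,120),(34,255,255))[2]: print(n,"yel",b[1],b[3]);C[n+"k"]=b[3]
    for b in blobs(c["image"],(0,200,110),(4,255,255))[2]: print(n,"red",b[1],b[3]);C[n+"r"]=b[3]
    x0,y0=(270,110) if n=="scene" else (250,130)
    L.append(cv2.resize(c["image"][y0:y0+160,x0:x0+130],None,fx=3,fy=3,interpolation=cv2.INTER_CUBIC)[:,:,::-1])
cv2.imwrite("pics/m5.png",cv2.hconcat(L))
for k in"kr": print(tri(C["scene"],C["scene"+k],C["side"],C["side"+k]))
E
```

```text
t 15.55 pos [0.4971 0.1238 0.3959] F [ 0.7 -0.   0.9] q [ 0.15  0.16  1.47 -0.    1.52  0.16] gap 0.061
tool axes [[-0.007, -0.007, 1.0], [-1.0, -0.003, -0.007], [0.003, -1.0, -0.007]]
world d [ 0.1849 -0.2288  0.0241] tool d [ 0.2275 -0.0248  0.1864] rot deg (tool) [ 0.41 -0.42  0.16]
scene yel 50 [281.78 195.1 ]
scene red 72 [349.125      177.33333333]
side yel 53 [292.1509434  163.79245283]
side red 106 [351.41509434 209.70754717]
(array([ 0.6823858 , -0.02620686,  0.29317821]), np.float64(0.00242119774957155))
(array([0.49759151, 0.11201172, 0.25774705]), np.float64(0.002299336513532244))
```

View pics/m5.png

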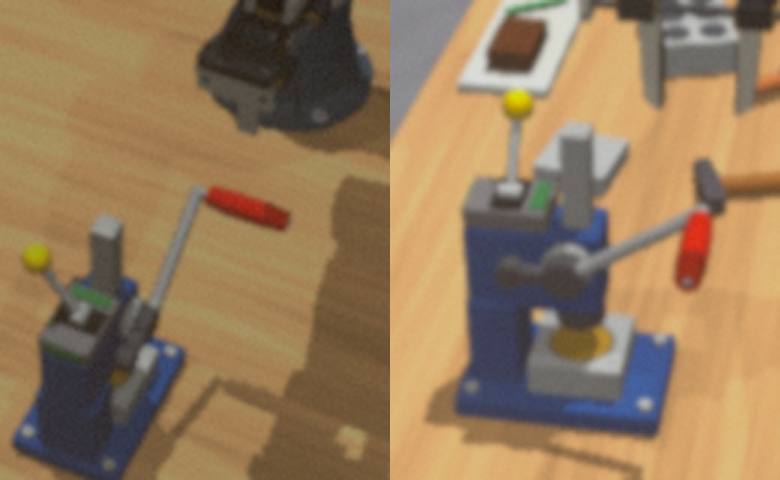

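The medal is flush, the lever is home and the switch is still on. Next I'll move to the far (-y) side of the knob.

Emit:
servo_tool --deltas '[[[0.02,-0.01,0.015],[0,0,0],-1],[[0.025,-0.01,0.02],[0,0,0],-1],[[0.025,0,0.02],[0,0,0],-1],[[0.025,0,0.02],[0,0,0],-1],[[0.025,0,0.02],[0,0,0],-1],[[0.025,0,0.02],[0,0,0],-1],[[0.025,0,0.02],[0,0,0],-1],[[0.025,0,0.02],[0,0,0],-1],[[0.02,0,0.015],[0,0,0],-1],[[0,0,0],[0,0,0],-1]]'

```text
t: 16.48
position: [0.6678, -0.1019, 0.3925]
eef_rot: [-0.508, 0.51, -0.492, 0.49]
ft_force: [-1.5, -0.0, -0.6]
finger_gap: 0.0005
```

```bash
python3 nav.py .682 -.105 .277 -90
```

```text
t 16.48 pos [ 0.6678 -0.1019  0.3925] F [-1.5 -0.  -0.6] q [-0.22  0.53  0.98 -0.01  1.68 -0.21] gap 0.001
tool axes [[-0.003, -0.037, 0.999], [-1.0, -0.001, -0.003], [0.001, -0.999, -0.037]]
world d [ 0.0142 -0.0031 -0.1155] tool d [0.003  0.1149 0.0185] rot deg (tool) [ 2.1  -0.2   0.04]
```

Emit:
servo_tool --deltas '[[[0,0.01,0.01],[2,0,0],-1],[[0,0.02,0.005],[0,0,0],-1],[[0,0.025,0],[0,0,0],-1],[[0,0.025,0],[0,0,0],-1],[[0,0.015,0],[0,0,0],-1],[[0,0,0],[0,0,0],-1],[[0,0,0],[0,0,0],-1]]'

```text
t: 17.07
position: [0.679, -0.1015, 0.2814]
eef_rot: [-0.502, 0.506, -0.496, 0.495]
ft_force: [0.2, -0.2, -0.2]
finger_gap: 0.0008
```

```bash
python3 nav.py .682 .02 .277 -90
```

```text
t 17.07 pos [ 0.679  -0.1015  0.2814] F [ 0.2 -0.2 -0.2] q [-0.22  0.57  1.16 -0.    1.43 -0.21] gap 0.001
tool axes [[-0.006, -0.017, 1.0], [-1.0, 0.003, -0.006], [-0.003, -1.0, -0.017]]
world d [ 0.003   0.1215 -0.0044] tool d [-0.1215  0.0047  0.0024] rot deg (tool) [ 0.96 -0.33 -0.19]
```

Emit:
servo_tool --deltas '[[[-0.015,0.003,0.002],[0,0,0],-1],[[-0.015,0.001,0],[0,0,0],-1],[[-0.01,0.001,0],[0,0,0],-1],[[-0.01,0.001,0],[0,0,0],-1],[[-0.01,0.001,0],[0,0,0],-1],[[-0.01,0.001,0],[0,0,0],-1],[[-0.01,0.001,0],[0,0,0],-1],[[-0.01,0.001,0],[0,0,0],-1],[[-0.01,0.001,0],[0,0,0],-1],[[-0.008,0,0],[0,0,0],-1],[[0,0,0],[0,0,0],-1]]'

```text
t: 17.98
position: [0.6821, 0.0204, 0.2741]
eef_rot: [-0.501, 0.504, -0.497, 0.497]
ft_force: [-0.4, -0.6, 0.7]
finger_gap: 0.0001
```

```bash
python3 nav.py .682 .02 .277 -90
```

```text
t 17.98 pos [0.6821 0.0204 0.2741] F [-0.4 -0.6  0.7] q [-0.04  0.56  1.19  0.    1.4  -0.04] gap 0.0
tool axes [[-0.003, -0.011, 1.0], [-1.0, 0.003, -0.003], [-0.003, -1.0, -0.011]]
world d [-0.0001 -0.0004  0.0029] tool d [ 0.0004 -0.0029 -0.0001] rot deg (tool) [ 0.65 -0.19 -0.18]
```

Emit:
servo_tool --deltas '[[[0.015,0,0],[0,0,0],-1],[[0.015,-0.02,0],[0,0,0],-1],[[0.01,-0.03,0],[0,0,0],-1],[[0.01,-0.03,-0.01],[0,0,0],-1],[[0.01,-0.03,-0.03],[0,0,0],-1],[[0.01,0,-0.03],[0,0,0],-1],[[0.01,0,-0.03],[0,0,0],-1],[[0.01,0,-0.03],[0,0,0],-1],[[0.01,0,-0.02],[0,0,0],-1],[[0,0,0],[0,0,0],-1],[[0,0,0],[0,0,0],-1],[[0,0,0],[0,0,0],-1]]'

```text
t: 18.98
position: [0.5264, -0.0953, 0.3882]
eef_rot: [-0.501, 0.506, -0.5, 0.494]
ft_force: [-0.7, 0.0, -0.9]
finger_gap: 0.0005
```

```bash
python3 nav.py .5 0 .4
python3 - <<'E'
from h import *;from bench import *
L=[];C={}
for n in("scene","side"):
    c=C[n]=capture(n)
    for b in blobs(c["image"],(24,180,120),(34,255,255))[2]: print(n,"yel",b[1],b[3]);C[n+"k"]=b[3]
    for b in blobs(c["image"],(0,200,110),(4,255,255))[2]: print(n,"red",b[1],b[3]);C[n+"r"]=b[3]
    L.append(c["image"][:,150:490,::-1])
cv2.imwrite("pics/m6.png",cv2.hconcat(L))
for k in"kr": print(tri(C["scene"],C["scene"+k],C["side"],C["side"+k]))
E
```

```text
t 18.98 pos [ 0.5264 -0.0953  0.3882] F [-0.7  0.  -0.9] q [-0.26  0.21  1.42 -0.    1.52 -0.25] gap 0.0
tool axes [[-0.011, -0.013, 1.0], [-1.0, -0.001, -0.011], [0.001, -1.0, -0.013]]
world d [-0.0264  0.0953  0.0118] tool d [-0.095  -0.0115 -0.0276] rot deg (tool) [0. 0. 0.]
scene yel 59 [309.93220339 205.52542373]
scene red 86 [354.53488372 179.47674419]
side yel 65 [284.81538462 181.        ]
side red 130 [351.01538462 212.46153846]
(array([0.6802954 , 0.06427868, 0.29336928]), np.float64(0.0017324216800163725))
(array([0.49751838, 0.12968628, 0.25964524]), np.float64(0.0021499745717664916))
```

View pics/m6.png

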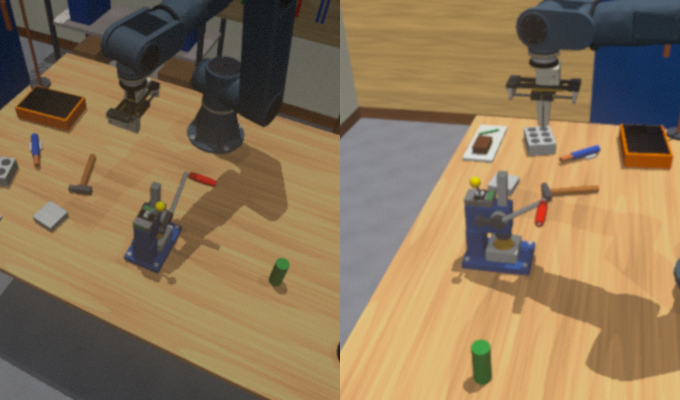

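The knob is back at its starting (off) position and the lever is home. The medal is flush, the hammer, block and wax tube haven't moved, and the arm is clear. Handing in.

```bash
python3 -c "
from bench import *
print(close_job())"
```

```text
the job is handed in; nothing more can be done
None
```

I did every step in order and handed the job in at about 19 s of the 72 s allowed. No check failed or disagreed, but `close_job` reports no verdict.

- **Switch on:** I pushed the knob over with the closed fingers. Triangulated from the two cameras, it was then on the press's far side (y about -27 mm), and it was still there after the lever was back home.
- **Press:** I gripped the handle and pulled it down. The ram met the medal after about 21.5 mm. It slid against about 14 N at the handle and stopped hard at 29.4 mm.
- **Hold:** I kept it pressed for about 1 s at 23–26 N on the handle. That is about 65–75 N at the ram, estimated from the wrist force and well under the 170 N limit.
- **Return:** I eased the lever up at roughly 0.4 rad/s on average until the force reversed against the home stop, then released it.
- **Switch off:** The knob's last measured position is within 0.5 mm of where it started.
- **Last pictures:** The lever is home and the arm is clear. The medal looked flush in the picture taken after I released the lever. By eye, the hammer, block and upright wax tube are where they were. I did not measure the seating depth or the bystander positions again.

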